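Set up the sugar refill

ROBOT

A 6-joint arm with a two-finger parallel gripper is mounted at the origin on the work surface. World frame = base frame: x ahead of the robot, y to its left, z up, the work surface at z = 0. Lengths are in m, angles in degrees, forces in N, time in s.
With the tool pointing down it reaches from about 0.375 to 0.9 m from the base axis. Payload 3.1 kg.
Tool frame: the origin (TCP) lies on the centre line of the jaws, within the pads' length; the fingertips stand finger_overhang ahead of it and the grasp point (between the pads) lies 5 mm behind it (finger_overhang is the distance from the TCP to the fingertips, in m); z points along the fingers, y is the line along which they close (so a half turn about z gives the same grasp; the last joint's range is limited). The gripper opens to 87 mm and grips with 3 to 60 N. Pads are 19 mm wide; open, the fingers measure 117 mm over their backs; the gripper's body (75 mm by 190 mm) begins 51 mm behind the grasp point.
Start: joints at [-10.227, 30.224, 82.088, -0, 67.689, -10.227], TCP at [0.625, 0, 0.212] pointing down, gripper open.
Joint ranges: [-176.69, 176.69], [-43.24, 126.21], [12.49, 139.97], [-82, 262], [0, 151.66], [-163.58, 163.58]. Speed limits (degrees/s): [159.86, 159.86, 180, 180, 180, 180].

INTERFACE

Orientations are given as a 3x3 rotation matrix whose columns are the frame's x, y, z axes.
In Python, from rig import read_state, capture, calibration, hand_in, finger_overhang gives the robot as it stands.
- The arm moves only by the tool send_rows, never from a script. Its argument "plan" is a list of rows, each a list of 5 numbers: the closure in counts, from 0 (fully open) to 255 (shut), then the shift along the tool's x, y, z in m, then the turn about the tool's z in rad. A call has 1 to 20 rows; each row shifts and turns the commanded pose from where the row before left it, along the tool's axes as they then stand; what a row does not reach is not made up. A row lasts 1/12 s, in which the tool goes at most 41.7 mm and 7.16 degrees, less where a joint would pass 70% of its speed; a pose out of reach is approached as far as the arm can. A call is refused whole if a number of a shift passes 0.0417 or a number of a turn 0.125, either way. A call with a gripper value outside its range is refused whole. The fingers move at their own pace and stop on an object; the grip force is fixed at half the most. Time passes only in rows, so rows that do not move let the fingers close. It gives the time, the measured TCP pose, the force, the opening and the grip force at its end, in the units of the state.
- read_state(): the state, without advancing time (a new reading comes with each control period).
- capture(name): name is "scene" or "side" or "wrist"; returns (picture, depth): 480x640x3 uint8, blue, green, red; 480x640 float32, m along the optical axis (not along the pixel's ray), 0 where there is no reading.
- calibration(name): a dict with "fx", "fy", "cx", "cy" (pixels), "xyz" and "rotation" of the camera in the world. Camera axes: x right, y down, z forward; pixel columns grow to the right and rows downward; lengths in m; the calibration is good to about 2 mm. The wrist camera is an equidistant fisheye: a pixel r from the principal point sees the ray r / f radians off the axis. A picture is of the moment at which its call begins: read the wrist's pose just before it. calibration takes no time and is no camera call; for the wrist camera it gives the pose at the moment of the call.
- hand_in(): hands the job in; it is judged then, once.
The state is a dict: "time_s": time; "joint_positions": joint angles; "qvel": joint speeds; "tau": joint torques, N m; "position": TCP position; "tcp_rot": TCP orientation; "force": force on the tool from outside, world axes, zero at the start; "moment": the same for the moment, N m; "opening": opening from 0.0 (shut) to 1.0 (fully open); "grasp_force": force on a finger pad.
Only numpy, scipy, OpenCV 4.12 (cv2) and the standard library are available. Lean on these libraries where they do the work, as an engineer would, in place of code of your own. Each camera call takes 0.05 s, during which the arm holds its last target. There are 200 camera calls.

TASK

We are about to refill the sugar: set the two empty yellow sugar pots, upright, into the two pockets of the wooden filling stand, one in each and fully down. Then heft the three identical closed tins to feel which is heaviest, setting any lighter one gently back down, upright, about where it stood, and finish while holding the heaviest tin up by itself in the gripper, upright, still and at least 8 cm clear of the counter: do not put it down. Lift no tin before both pots are seated, keep the tins upright throughout, and leave the mug and the bottle alone.

Things in the scene. Friction and masses are not known exactly. Their poses are not given: they have to be found in the camera images.
- stand: filling stand, a light wooden block fixed to the counter, 90 mm (x) by 170 mm (y) by 30 mm high, with two pockets in its top, 90 mm apart along its y axis (45 mm either side of its middle). Origin: centre of its underside, on the counter
- stand_hole0 (a point): one of the two round pockets of the filling stand, 47 mm diameter (chamfered mouth), 22 mm deep, floor closed. This point is the centre of its mouth, level with the stand's top, 30 mm above the counter; z up
- stand_hole1 (a point): one of the two round pockets of the filling stand, 47 mm diameter (chamfered mouth), 22 mm deep, floor closed. This point is the centre of its mouth, level with the stand's top, 30 mm above the counter; z up
- pot_a_center (a point): small open yellow plastic sugar pot, a plain upright cylinder 40 mm outside diameter, 72 mm tall, wall 2.5 mm, 60 g, standing upright, open end up. This point is its centre, 36 mm above its underside; z is its axis, up
- pot_b_center (a point): small open yellow plastic sugar pot, a plain upright cylinder 40 mm outside diameter, 72 mm tall, wall 2.5 mm, 60 g, standing upright, open end up. This point is its centre, 36 mm above its underside; z is its axis, up
- pot_a: the same pot, origin at the centre of its underside
- pot_b: the same pot, origin at the centre of its underside
- tin_a_center (a point): closed round tin, white with a blue band and a steel lid, 64 mm diameter, 80 mm tall, standing upright; the three tins look exactly alike. One, drawn afresh each time, is nearly full (355 to 405 g in all), the other two hold much less (140 to 215 g each). This point is its centre, 40 mm above its underside; z is its axis, up
- tin_b_center (a point): closed round tin, white with a blue band and a steel lid, 64 mm diameter, 80 mm tall, standing upright; the three tins look exactly alike. One, drawn afresh each time, is nearly full (355 to 405 g in all), the other two hold much less (140 to 215 g each). This point is its centre, 40 mm above its underside; z is its axis, up
- tin_c_center (a point): closed round tin, white with a blue band and a steel lid, 64 mm diameter, 80 mm tall, standing upright; the three tins look exactly alike. One, drawn afresh each time, is nearly full (355 to 405 g in all), the other two hold much less (140 to 215 g each). This point is its centre, 40 mm above its underside; z is its axis, up
- tin_a: the same tin, origin at the centre of its underside
- tin_b: the same tin, origin at the centre of its underside
- tin_c: the same tin, origin at the centre of its underside
- mug: blue mug, 80 mm diameter, 95 mm tall, handle at its +y side; a bystander. Origin: centre of its underside
- bottle: green glass bottle with a yellow cap, 64 mm diameter, 210 mm tall; a bystander. Origin: centre of its underside
- table: the green counter, top surface at height 0
Not all that is in view belongs to the job. What is shaped like the pot_a but green is not meant.

How it is judged (in metres and radians):
On the way:
1. both pots stand fully down in the two pockets, let go (angle between each of pot_a_center, pot_b_center's own z axis and vertical below 0.12 rad and ((horizontal distance between pot_a_center and stand_hole0 below 0.006 m and z of pot_a_center in the frame of stand_hole0 below 0.019 m) or (horizontal distance between pot_a_center and stand_hole1 below 0.006 m and z of pot_a_center in the frame of stand_hole1 below 0.019 m)) and ((horizontal distance between pot_b_center and stand_hole0 below 0.006 m and z of pot_b_center in the frame of stand_hole0 below 0.019 m) or (horizontal distance between pot_b_center and stand_hole1 below 0.006 m and z of pot_b_center in the frame of stand_hole1 below 0.019 m)) and contact force between each of pot_a, pot_b and the fingers below 0.2 N), for 0.2 s.
At the end, for the whole second after the job is handed in: Pots let go, one per pocket: 6 mm from its axis, 5 mm from its floor, 0.12 rad of upright at most. Heaviest tin held by the fingers alone, still, over 80 mm up, within 0.25 rad of upright. Others (each under 2.8 N on the counter) let go, at rest, upright within 60 mm of their starts (all of step 1 and ((height (world z) of tin_a_center above 0.12 m and angle between tin_a_center's own z axis and vertical below 0.25 rad and contact force between tin_a and the fingers above 2 N and linear speed of tin_a below 0.05 m/s and contact force between tin_a and tin_b below 0.2 N and contact force between tin_a and tin_c below 0.2 N and contact force between tin_a and pot_a below 0.2 N and contact force between tin_a and pot_b below 0.2 N and contact force between tin_a and stand below 0.2 N and contact force between tin_a and table below 0.2 N and contact force between tin_a and mug below 0.2 N and contact force between tin_a and bottle below 0.2 N and contact force between each of tin_b, tin_c and table below 2.8 N and height (world z) of each of tin_b_center, tin_c_center below 0.045 m and angle between each of tin_b_center, tin_c_center's own z axis and vertical below 0.1 rad and distance of each of tin_b_center, tin_c_center from where it was at the start of the episode below 0.06 m and linear speed of each of tin_b, tin_c below 0.03 m/s and contact force between each of tin_b, tin_c and the fingers below 0.2 N) or (height (world z) of tin_b_center above 0.12 m and angle between tin_b_center's own z axis and vertical below 0.25 rad and contact force between tin_b and the fingers above 2 N and linear speed of tin_b below 0.05 m/s and contact force between tin_b and tin_a below 0.2 N and contact force between tin_b and tin_c below 0.2 N and contact force between tin_b and pot_a below 0.2 N and contact force between tin_b and pot_b below 0.2 N and contact force between tin_b and stand below 0.2 N and contact force between tin_b and table below 0.2 N and contact force between tin_b and mug below 0.2 N and contact force between tin_b and bottle below 0.2 N and contact force between each of tin_a, tin_c and table below 2.8 N and height (world z) of each of tin_a_center, tin_c_center below 0.045 m and angle between each of tin_a_center, tin_c_center's own z axis and vertical below 0.1 rad and distance of each of tin_a_center, tin_c_center from where it was at the start of the episode below 0.06 m and linear speed of each of tin_a, tin_c below 0.03 m/s and contact force between each of tin_a, tin_c and the fingers below 0.2 N) or (height (world z) of tin_c_center above 0.12 m and angle between tin_c_center's own z axis and vertical below 0.25 rad and contact force between tin_c and the fingers above 2 N and linear speed of tin_c below 0.05 m/s and contact force between tin_c and tin_a below 0.2 N and contact force between tin_c and tin_b below 0.2 N and contact force between tin_c and pot_a below 0.2 N and contact force between tin_c and pot_b below 0.2 N and contact force between tin_c and stand below 0.2 N and contact force between tin_c and table below 0.2 N and contact force between tin_c and mug below 0.2 N and contact force between tin_c and bottle below 0.2 N and contact force between each of tin_a, tin_b and table below 2.8 N and height (world z) of each of tin_a_center, tin_b_center below 0.045 m and angle between each of tin_a_center, tin_b_center's own z axis and vertical below 0.1 rad and distance of each of tin_a_center, tin_b_center from where it was at the start of the episode below 0.06 m and linear speed of each of tin_a, tin_b below 0.03 m/s and contact force between each of tin_a, tin_b and the fingers below 0.2 N))); the arm keeps its last pose, push and grip.
It fails at once if a tin is lifted before both pots are seated (not (angle between each of pot_a_center, pot_b_center's own z axis and vertical below 0.12 rad and ((horizontal distance between pot_a_center and stand_hole0 below 0.006 m and z of pot_a_center in the frame of stand_hole0 below 0.019 m) or (horizontal distance between pot_a_center and stand_hole1 below 0.006 m and z of pot_a_center in the frame of stand_hole1 below 0.019 m)) and ((horizontal distance between pot_b_center and stand_hole0 below 0.006 m and z of pot_b_center in the frame of stand_hole0 below 0.019 m) or (horizontal distance between pot_b_center and stand_hole1 below 0.006 m and z of pot_b_center in the frame of stand_hole1 below 0.019 m))) and height (world z) of any of tin_a_center, tin_b_center, tin_c_center above 0.055 m).
It fails at once if a tin is tipped by more than about 30 degrees (angle between any of tin_a_center, tin_b_center, tin_c_center's own z axis and vertical above 0.5 rad).
It fails at once if a tin is dropped (falls 2 cm or more) ((linear speed of tin_a above 0.6 m/s and contact force between tin_a and the fingers below 0.1 N) or (linear speed of tin_b above 0.6 m/s and contact force between tin_b and the fingers below 0.1 N) or (linear speed of tin_c above 0.6 m/s and contact force between tin_c and the fingers below 0.1 N)).
It fails at once if the mug or bottle is pushed by more than 25 mm or tipped (distance of any of mug, bottle from where it was at the start of the episode above 0.025 m or angle between any of mug, bottle's own z axis and vertical above 0.3 rad).
It also fails if it takes over 72 s, if anything falls off the work surface, if the arm or the gripper's body presses on something with over 40 N, if the wrist force passes 120 N, or if a joint passes its speed limit or range.

## Working session

There is one attempt and no reset: what is moved stays moved. The work goes in short steps, Python scripts to look and compute and a tool call to move; the robot and the scene stay as the last step left them, time stands still between calls to the robot, and variables do not carry over. Pictures are saved under pics/ and viewed, at most 10 in all, crops included, and the job is handed in when it is done.

Besides the shell and the picture viewer there is one more tool, called after "Request:" as a command line: name --pt "numbers of a row" for each row, then --argument value for the rest. send_rows: Moves the arm, as the interface text tells. Its arguments: {"type":"object","properties":{"plan":{"type":"array","items":{"type":"array","items":{"type":"number"}}}},"required":["plan"]}

```bash
ls; mkdir -p pics; python3 - <<'E'
from rig import *
import cv2,numpy as np
s=read_state();print(s, finger_overhang if not callable(finger_overhang) else finger_overhang())
for n in("scene","side"):
    p,d=capture(n);cv2.imwrite(f"pics/{n}0.png",p);np.save(n+"0.npy",d);print(n,calibration(n))
E
```

```text
pics
{'time_s': 0.0, 'joint_positions': array([-1.02271128e+01,  3.02796979e+01,  8.21559445e+01, -2.51619372e-03,
        6.76886890e+01, -1.02276790e+01]), 'qvel': array([-0.02925943, -0.04795048,  0.04613441, -0.15031721,  0.02475692,
       -0.02735415]), 'tau': array([-5.45745443e-04, -4.40045428e+01, -1.76593530e+01,  6.32597599e-02,
        5.83207863e-02, -1.53719384e-04]), 'position': array([6.24247450e-01, 1.54181211e-04, 2.10666262e-01]), 'tcp_rot': array([[-2.62288038e-05,  9.99997704e-01, -2.14272686e-03],
       [ 9.99999940e-01,  2.69687483e-05,  3.45300256e-04],
       [ 3.45357250e-04, -2.14271767e-03, -9.99997645e-01]]), 'force': array([-0.96340765, -0.49767776,  0.77157306]), 'moment': array([-0.00587145,  0.00720732, -0.00832057]), 'grasp_force': 0.0, 'opening': 0.9985962944811041} 0.014
scene {'fx': 441.9498058931462, 'fy': 441.9498058931462, 'cx': 314.61967080753203, 'cy': 237.00361525814566, 'xyz': array([ 1.19243696, -0.00612154,  0.76300062]), 'rotation': array([[ 4.30061015e-02,  7.34521735e-01, -6.77221010e-01],
       [ 9.99074806e-01, -3.15616282e-02,  2.92129310e-02],
       [ 8.33350797e-05, -6.77850783e-01, -7.35199502e-01]])}
side {'fx': 561.1518191574506, 'fy': 561.1518191574506, 'cx': 318.35952657631026, 'cy': 237.7308115104534, 'xyz': array([-0.24633524,  0.86658661,  0.95643767]), 'rotation': array([[-0.73535283, -0.41914321,  0.53251778],
       [-0.67767086,  0.44982478, -0.58173867],
       [ 0.00429212, -0.78865495, -0.61482106]])}
```

View pics/scene0.png

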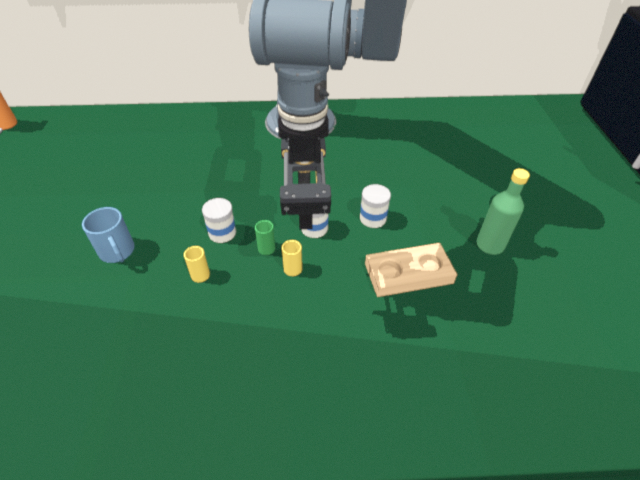

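View pics/side0.png

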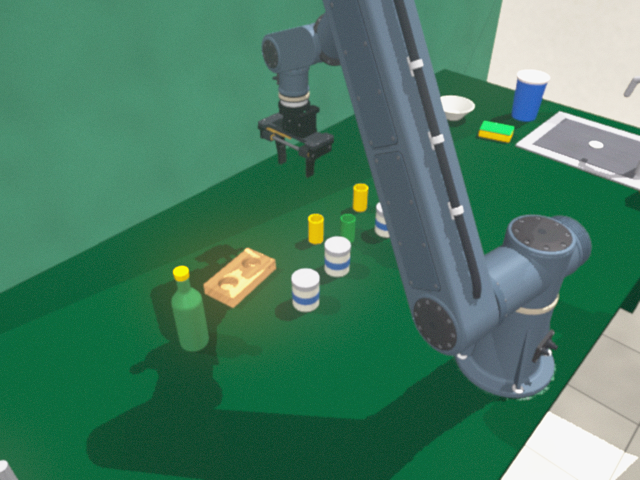

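Candidates in scene: yellow pots at (197,264) and (292,258). The green pot at (265,237) is a decoy and the yellow bottle cap at (520,177) isn't a pot. Tins are at (219,221), (315,222) and (375,206), with the stand at (410,269). I choose the two yellow cylinders.

```bash
cat > h.py <<'E'
from rig import *
import cv2,numpy as np
def cloud(n,d):
    c=calibration(n);v,u=np.mgrid[:480,:640]
    P=np.stack([(u-c['cx'])/c['fx']*d,(v-c['cy'])/c['fy']*d,d],-1)
    W=P@np.array(c['rotation']).T+c['xyz'];W[d==0]=np.nan;return W
E
python3 - <<'E'
from h import *
for n in("scene","side"):
    p=cv2.imread(f"pics/{n}0.png");W=cloud(n,np.load(n+"0.npy"))
    hsv=cv2.cvtColor(p,cv2.COLOR_BGR2HSV);H,S,V=[hsv[...,i] for i in range(3)];Z=W[...,2]
    ok=(W[...,0]>.3)&(W[...,0]<.95)&(abs(W[...,1])<.5)
    for nm,m in(("yellow",(H>18)&(H<32)&(S>150)&(Z>.06)&(Z<.085)),("tintop",(S<80)&(V>90)&(Z>.073)&(Z<.09)),("stand",(H>8)&(H<32)&(Z>.024)&(Z<.036)&(S<200)),("all>.09",(Z>.09)&(Z<.25)&(W[...,1]>.2)|(Z>.09)&(W[...,1]<-.2))):
        k,L,st,ce=cv2.connectedComponentsWithStats((m&ok).astype(np.uint8))
        for i in range(1,k):
            if st[i,4]<25:continue
            q=W[L==i].astype(np.float32);(cx,cy),r=cv2.minEnclosingCircle(q[:,:2].copy())
            print(n,nm,ce[i].round(),st[i,4],"circ",round(cx,4),round(cy,4),round(r,4),"z",np.median(q[:,2]).round(4),np.round(cv2.minAreaRect(q[:,:2].copy())[0],4),np.round(cv2.minAreaRect(q[:,:2].copy())[1],3),round(cv2.minAreaRect(q[:,:2].copy())[2],1))
p=cv2.imread("pics/scene0.png")[170:310,170:470];cv2.imwrite("pics/crop0.png",cv2.resize(p,None,fx=2.6,fy=2.6,interpolation=cv2.INTER_CUBIC))
E
```

```text
scene tintop [376. 195.] 477 circ 0.4351 0.168 0.0338 z 0.0806 [0.4356 0.1672] [0.062 0.066] 82.8
scene tintop [217. 210.] 526 circ 0.468 -0.1938 0.0341 z 0.0805 [ 0.4685 -0.1942] [0.064 0.066] 82.8
scene tintop [111. 241.] 32 circ 0.5574 -0.405 0.0122 z 0.0809 [ 0.5562 -0.4032] [0.024 0.007] 35.0
scene stand [410. 267.] 2265 circ 0.6081 0.2226 0.0956 z 0.0304 [0.6074 0.2225] [0.094 0.172] 9.5
scene stand [292. 266.] 68 circ 0.5873 -0.0285 0.0196 z 0.0303 [ 0.5964 -0.0271] [0.018 0.039] 8.7
scene stand [199. 272.] 73 circ 0.5954 -0.228 0.0193 z 0.03 [ 0.6032 -0.2246] [0.017 0.038] 24.1
scene all>.09 [508. 202.] 1368 circ 0.5354 0.4251 0.032 z 0.1405 [0.5406 0.4219] [0.064 0.048] 58.5
scene all>.09 [102. 221.] 283 circ 0.5098 -0.431 0.0411 z 0.0942 [ 0.5097 -0.431 ] [0.081 0.079] 16.2
side yellow [360. 189.] 106 circ 0.5936 -0.2268 0.0247 z 0.0671 [ 0.5912 -0.2277] [0.041 0.043] 80.1
side yellow [316. 220.] 120 circ 0.5813 -0.0297 0.0239 z 0.0678 [ 0.582  -0.0286] [0.038 0.043] 22.9
side tintop [379. 208.] 47 circ 0.4808 -0.1785 0.0257 z 0.0794 [ 0.4839 -0.1753] [0.012 0.051] 46.1
side tintop [337. 245.] 379 circ 0.4607 0.0257 0.0355 z 0.0801 [0.4589 0.0251] [0.063 0.069] 42.0
side tintop [305. 279.] 463 circ 0.4328 0.1699 0.0347 z 0.08 [0.4322 0.1688] [0.063 0.066] 44.8
side stand [239. 273.] 1431 circ 0.6059 0.224 0.0964 z 0.0296 [0.6054 0.2242] [0.096 0.176] 9.3
side all>.09 [186. 298.] 1236 circ 0.5276 0.4302 0.0324 z 0.1397 [0.5221 0.4321] [0.063 0.051] 62.7
```

View pics/crop0.png

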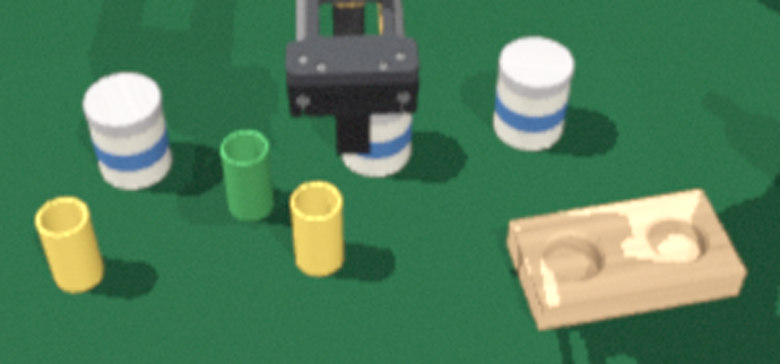

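The crop confirms two yellow open pots, the green decoy beside them, three tins, and the stand with empty pockets. I'll hover over the nearer pot at (0.582,-0.029).

Request:
send_rows --pt "60 -0.01 -0.014 0.02 0" --pt "60 -0.01 -0.014 0.02 0" --pt "60 -0.009 -0.014 0.02 0" --pt "60 0 0 0 0" --pt "60 0 0 0 0"

```text
time_s: 0.52
position: [0.5818, -0.0289, 0.1506]
tcp_rot: [[0.001, 1.0, -0.003], [1.0, -0.001, 0.001], [0.001, -0.003, -1.0]]
force: [0.8, -0.1, 0.6]
opening: 0.781
grasp_force: 0.0
```

```bash
cat >> h.py <<'E'
def wcloud():
    c=calibration("wrist");p,d=capture("wrist");v,u=np.mgrid[:480,:640]
    x=(u-c['cx'])/c['fx'];y=(v-c['cy'])/c['fy'];r=np.hypot(x,y)+1e-9
    k=np.tan(np.minimum(r,1.5))/r
    P=np.stack([x*k*d,y*k*d,d],-1);W=P@np.array(c['rotation']).T+c['xyz'];W[d==0]=np.nan
    return p,W
def rims(p,W,lo,hi,amin=25):
    hsv=cv2.cvtColor(p,cv2.COLOR_BGR2HSV);Z=W[...,2];yel=(hsv[...,0]>18)&(hsv[...,0]<32)&(hsv[...,1]>140)
    k,L,st,ce=cv2.connectedComponentsWithStats((yel&(Z>lo)&(Z<hi)).astype(np.uint8))
    for i in range(1,k):
        if st[i,4]>=amin:
            q=W[L==i].astype(np.float32);print("rim",ce[i].round(),st[i,4],np.round(cv2.minEnclosingCircle(q[:,:2].copy()),4) if 0 else [np.round(a,4) for a in cv2.minEnclosingCircle(q[:,:2].copy())],q[:,2].max().round(4))
E
python3 - <<'E'
from h import *
s=read_state();print(s['time_s'],s['position'],s['opening'],s['force'],calibration("wrist"))
p,W=wcloud();cv2.imwrite("pics/w1.png",p);rims(p,W,.064,.08)
E
```

```text
0.5167 [ 0.58179441 -0.02892656  0.15058932] 0.7811009686440125 [ 0.78497645 -0.14084397  0.57440803] {'fx': 371.64829954431775, 'fy': 371.64829954431775, 'cx': 320.5216195466516, 'cy': 241.28823970798948, 'xyz': array([0.58183966, 0.04735465, 0.32297053]), 'rotation': array([[ 9.99993861e-01, -3.30924930e-04, -3.48832005e-03],
       [-1.29357585e-03, -9.60072129e-01, -2.79749592e-01],
       [-3.25646274e-03,  2.79752387e-01, -9.60066663e-01]])}
rim [322. 246.] 759 [array([ 0.582 , -0.0298]), np.float64(0.0202)] 0.0735
```

View pics/w1.png

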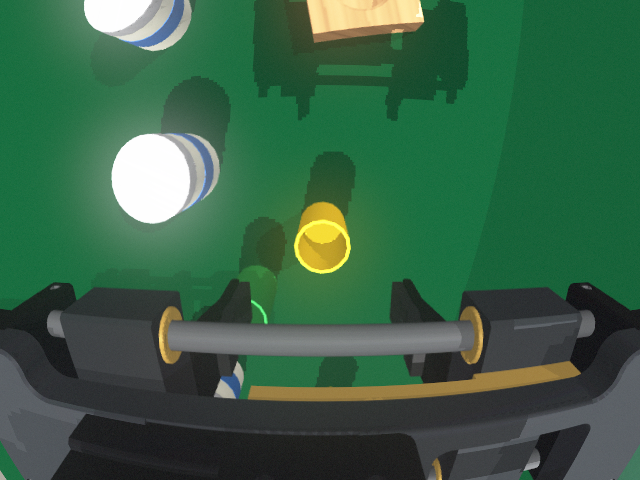

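The wrist view shows the pot at px (322,246), at (0.582,-0.030), right below the tool. The decoy sits clear at (257,300).

Request:
send_rows --pt "60 -0.001 0 0.025 0" --pt "60 0 0 0.025 0" --pt "60 0 0 0.025 0" --pt "60 0 0 0.0275 0" --pt "60 0 0 0 0" --pt "255 0 0 0 0" --pt "255 0 0 0 0" --pt "255 0 0 0 0" --pt "255 0 0 0 0" --pt "255 0 0 0 0" --pt "255 0 0 0 0" --pt "255 0 0 0 0" --pt "255 0 0 0 0"

```text
time_s: 1.65
position: [0.5838, -0.0302, 0.0506]
tcp_rot: [[0.0, 1.0, 0.002], [1.0, -0.0, -0.001], [-0.001, 0.002, -1.0]]
force: [-1.0, 0.3, 5.7]
opening: 0.447
grasp_force: 30.0
```

Request:
send_rows --pt "255 0 0 -0.02 0" --pt "255 0 0 -0.03 0" --pt "255 0 0 -0.03 0" --pt "255 0.03 0.01 -0.03 0" --pt "255 0.04 0.01 0 0" --pt "255 0.04 0.01 0 0" --pt "255 0.04 0 0 0" --pt "255 0 0 0 0" --pt "255 0 0 0 0"

```text
time_s: 2.4
position: [0.6118, 0.1211, 0.1577]
tcp_rot: [[-0.004, 1.0, -0.0], [1.0, 0.004, -0.0], [-0.0, -0.0, -1.0]]
force: [-0.1, -0.5, -0.3]
opening: 0.447
grasp_force: 30.0
```

```bash
cat > st.py <<'E'
from h import *
s=read_state();print(s['time_s'],s['position'],s['opening'],s['force'])
p,W=wcloud();cv2.imwrite("pics/w2.png",p)
Z=W[...,2];H=cv2.cvtColor(p,cv2.COLOR_BGR2HSV)
inb=(abs(W[...,0]-.607)<.09)&(abs(W[...,1]-.2235)<.11)
m=(inb&(Z>.026)&(Z<.034)).astype(np.uint8);m=cv2.morphologyEx(m,cv2.MORPH_OPEN,np.ones((3,3)))
q=W[m>0].astype(np.float32)[:,:2];print("stand",cv2.minAreaRect(q))
h=(inb&(Z>.002)&(Z<.02)).astype(np.uint8)
k,L,stt,ce=cv2.connectedComponentsWithStats(h)
for i in range(1,k):
    if stt[i,4]>80:
        q=W[L==i].astype(np.float32)[:,:2];print("low",ce[i].round(),stt[i,4],cv2.minEnclosingCircle(q),np.median(Z[L==i]))
# inner contours of the top
cs,hi=cv2.findContours(m,cv2.RETR_CCOMP,cv2.CHAIN_APPROX_NONE)
for c,hh in zip(cs,hi[0]):
    if hh[3]>=0 and cv2.contourArea(c)>150:
        q=np.array([W[v,u,:2] for u,v in c[:,0]],np.float32);print("hole",cv2.fitEllipse(q),cv2.minEnclosingCircle(q))
E
python3 st.py
```

```text
2.4 [0.61181038 0.12113292 0.15773902] 0.446606742284738 [-0.09647828 -0.46350789 -0.27586524]Traceback (most recent call last):
  File "st.py", line 7, in <module>
    q=W[m>0].astype(np.float32)[:,:2];print("stand",cv2.minAreaRect(q))
                                                    ~~~~~~~~~~~~~~~^^^
cv2.error: OpenCV(4.12.0) /io/opencv/modules/imgproc/src/convhull.cpp:143: error: (-215:Assertion failed) total >= 0 && (depth == CV_32F || depth == CV_32S) in function 'convexHull'
```

View pics/w2.png

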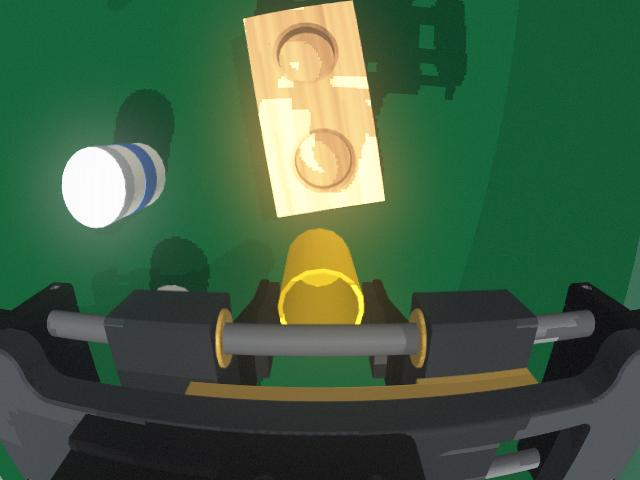

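The wrist view shows pot A held, with the pockets ahead at px (326,160) near and (306,53) far.

```bash
sed -i 's/\[:,:2\];print/[:,:2].copy();print/' st.py; cat >> st.py <<'E'
c=calibration("wrist")
for u,v in((326,160),(306,53)):
    x=(u-c['cx'])/c['fx'];y=(v-c['cy'])/c['fy'];r=np.hypot(x,y);d=np.array(c['rotation'])@np.array([x/r*np.sin(r),y/r*np.sin(r),np.cos(r)])
    print("px",u,v,c['xyz']+d*(.03-c['xyz'][2])/d[2])
E
python3 st.py
```

```text
2.45 [0.6119103  0.1195011  0.15762225] 0.45163455085901816 [-0.73692818 -0.61129251 -0.46866042]
stand ((0.6053547263145447, 0.22168394923210144), (0.09095928817987442, 0.17107301950454712), 9.51767635345459)
low [305.  53.] 2321 ((0.5979203581809998, 0.2669595777988434), 0.023680781945586205) 0.007398424566054662
low [323. 157.] 2468 ((0.6126837730407715, 0.17752529680728912), 0.0241358932107687) 0.00728182143192585
hole ((0.612755537033081, 0.17773383855819702), (0.04806620255112648, 0.0484592542052269), 145.6905517578125) ((0.6129052639007568, 0.1778336763381958), 0.025091253221035004)
hole ((0.59809809923172, 0.2658778727054596), (0.04790675640106201, 0.048954710364341736), 121.36666870117188) ((0.5981336832046509, 0.26596617698669434), 0.02618400938808918)
px 326 160 [0.61573092 0.17503641 0.03      ]
px 306 53 [0.59977685 0.26256606 0.03      ]
```

Request:
send_rows --pt "255 0.036 -0.0035 0 0" --pt "255 0.037 -0.0035 0 0" --pt "255 0.037 -0.0035 0 0" --pt "255 0.0365 -0.0035 0 0" --pt "255 0 0 0.025 0" --pt "255 0 0 0.025 0" --pt "255 0 0 0.02 0" --pt "255 0 0 0 0" --pt "255 0 0 0 0"

```text
time_s: 3.25
position: [0.598, 0.2634, 0.0867]
tcp_rot: [[0.002, 1.0, -0.003], [1.0, -0.002, -0.001], [-0.001, -0.003, -1.0]]
force: [-0.4, 0.4, -0.9]
opening: 0.452
grasp_force: 30.0
```

```bash
python3 - <<'E'
from h import *
for i in range(3):
    s=read_state();print(s['time_s'],s['position'],s['opening'],s['force']);p,W=wcloud()
    rims(p,W,.10,.112)
E
```

```text
3.25 [0.59803988 0.26336768 0.08667879] 0.45227265168931 [-0.41780172  0.41226449 -0.91653613]
rim [321. 289.] 1411 [array([0.5981, 0.2629]), np.float64(0.0211)] 0.1117
3.3 [0.59932094 0.2638542  0.08815379] 0.4490937847027377 [-0.82565245 -0.72973756 -0.96030127]
rim [321. 288.] 1499 [array([0.5992, 0.2635]), np.float64(0.021)] 0.1118
3.35 [0.60000043 0.26424727 0.08905699] 0.45142497342298876 [ 0.63846054  0.11678101 -0.66004095]
rim [320. 288.] 1585 [array([0.5999, 0.2641]), np.float64(0.0211)] 0.112
```

Request:
send_rows --pt "255 0.0025 -0.001 0 0" --pt "255 0 0 0.008 0" --pt "255 0 0 0.008 0" --pt "255 0 0 0.007 0" --pt "255 0 0 0.005 0" --pt "255 0 0 0 0" --pt "255 0 0 0 0"

```text
time_s: 3.98
position: [0.5972, 0.2677, 0.0591]
tcp_rot: [[-0.0, 1.0, -0.001], [1.0, 0.0, -0.0], [-0.0, -0.001, -1.0]]
force: [-0.3, -0.4, -0.1]
opening: 0.452
grasp_force: 30.0
```

Request:
send_rows --pt "255 0 0 0.0015 0" --pt "255 0 0 0 0" --pt "80 0 0 0 0" --pt "80 0 0 0 0" --pt "80 0 0 0 0" --pt "80 0 0 0 0" --pt "80 0 0 -0.02 0" --pt "80 0 0 -0.03 0" --pt "80 0 0 -0.03 0" --pt "80 0 0 -0.02 0" --pt "80 0 0 0 0"

```text
time_s: 4.9
position: [0.601, 0.2687, 0.1637]
tcp_rot: [[-0.0, 1.0, 0.01], [1.0, 0.0, 0.003], [0.003, 0.01, -1.0]]
force: [0.9, -0.1, 0.5]
opening: 0.682
grasp_force: 0.0
```

```bash
python3 - <<'E'
from h import *
s=read_state();print(s['time_s'],s['position'],s['opening'],s['force']);p,W=wcloud();rims(p,W,.07,.09);rims(p,W,.09,.12)
E
```

```text
4.9 [0.60103264 0.26869826 0.16368474] 0.6824942354807829 [ 0.86450991 -0.10573274  0.47281199]
rim [313. 242.] 741 [array([0.5958, 0.2687]), np.float64(0.02)] 0.0809
```

Request:
send_rows --pt "80 -0.03 0 0 0" --pt "80 -0.041 0 0 0" --pt "80 -0.041 -0.001 0 0" --pt "80 -0.041 -0.001 0 0" --pt "80 -0.041 -0.001 0 0" --pt "80 -0.041 -0.001 0 0" --pt "80 -0.041 -0.001 0 0" --pt "80 -0.041 -0.001 0 0" --pt "80 -0.041 0 0 0" --pt "80 -0.041 0 0 0" --pt "80 -0.041 0 0 0" --pt "80 -0.035 0 0 0" --pt "80 -0.02 0 0 0" --pt "80 0 0 0 0" --pt "80 0 0 0 0"

```text
time_s: 6.2
position: [0.5903, -0.228, 0.1565]
tcp_rot: [[0.003, 1.0, -0.003], [1.0, -0.003, 0.002], [0.002, -0.003, -1.0]]
force: [-0.7, 0.6, 0.0]
opening: 0.687
grasp_force: 0.0
```

```bash
python3 - <<'E'
from h import *
for i in range(2):
    s=read_state();print(s['time_s'],s['position'],s['opening'],s['force'],s['tcp_rot'][0]);p,W=wcloud();rims(p,W,.064,.08)
E
```

```text
6.2 [ 0.59031772 -0.22800519  0.15649326] 0.6867560910201576 [-0.69888187  0.6123904   0.04632271] [ 0.00282081  0.99999246 -0.00266742]
rim [321. 246.] 717 [array([ 0.5902, -0.2306]), np.float64(0.0203)] 0.0732
6.25 [ 0.59032621 -0.22660486  0.1566712 ] 0.6866485025819413 [-0.07003917  0.3306637   0.18040874] [ 0.00106111  0.99999516 -0.00292357]
rim [321. 248.] 741 [array([ 0.5899, -0.2307]), np.float64(0.0202)] 0.0732
```

Request:
send_rows --pt "80 -0.002 0 0.026 0" --pt "80 0 0 0.03 0" --pt "80 0 0 0.028 0" --pt "80 0 0 0.022 0" --pt "80 0 0 0 0" --pt "255 0 0 0 0" --pt "255 0 0 0 0" --pt "255 0 0 0 0" --pt "255 0 0 0 0" --pt "255 0 0 0 0" --pt "255 0 0 0 0" --pt "255 0 0 0 0"

```text
time_s: 7.3
position: [0.5925, -0.2299, 0.0541]
tcp_rot: [[0.0, 1.0, 0.003], [1.0, -0.0, -0.002], [-0.002, 0.003, -1.0]]
force: [-1.8, 0.7, 6.8]
opening: 0.444
grasp_force: 30.0
```

Request:
send_rows --pt "255 0 0 -0.02 0" --pt "255 0 0 -0.03 0" --pt "255 0 0 -0.03 0" --pt "255 0.03 0.001 -0.025 0" --pt "255 0.041 0.002 0 0" --pt "255 0.041 0.002 0 0" --pt "255 0.041 0.002 0 0" --pt "255 0.041 0.002 0 0" --pt "255 0.041 0.002 0 0" --pt "255 0.041 0.002 0 0" --pt "255 0.041 0.002 0 0" --pt "255 0.041 0.002 0 0" --pt "255 0.03 0.002 0 0" --pt "255 0.018 0.002 0 0" --pt "255 0 0 0.03 0" --pt "255 0 0 0.03 0" --pt "255 0 0 0.008 0" --pt "255 0 0 0 0" --pt "255 0 0 0 0"

```text
time_s: 8.88
position: [0.6126, 0.1764, 0.0894]
tcp_rot: [[0.001, 1.0, -0.001], [1.0, -0.001, -0.0], [-0.0, -0.001, -1.0]]
force: [-0.2, -0.1, 0.4]
opening: 0.443
grasp_force: 30.0
```

```bash
python3 - <<'E'
from h import *
for i in range(3):
    s=read_state();print(s['time_s'],s['position'],s['opening'],s['force']);p,W=wcloud()
    rims(p,W,.10,.118);rims(p,W,.07,.085)
E
```

```text
8.8833 [0.61262854 0.17638511 0.08943856] 0.4433679733618922 [-0.16818286 -0.09618776  0.41859242]
rim [320. 289.] 1316 [array([0.6118, 0.1757]), np.float64(0.0206)] 0.1115
rim [284. 103.] 1465 [array([0.5955, 0.2677]), np.float64(0.0201)] 0.0816
rim [317. 255.] 559 [array([0.6109, 0.1808]), np.float64(0.0192)] 0.0849
rim [320. 306.] 828 [array([0.6117, 0.1708]), np.float64(0.0177)] 0.085
8.9333 [0.61358049 0.17640107 0.09043968] 0.4464619902642364 [ 1.13716412 -0.14350787 -0.62388949]
rim [321. 289.] 1378 [array([0.6129, 0.1753]), np.float64(0.0204)] 0.113
rim [282. 104.] 1477 [array([0.5956, 0.2676]), np.float64(0.0201)] 0.0815
rim [317. 254.] 550 [array([0.6118, 0.1809]), np.float64(0.0191)] 0.085
rim [321. 305.] 815 [array([0.6126, 0.1716]), np.float64(0.0176)] 0.085
8.9833 [0.61402847 0.17643475 0.09100837] 0.4404053948002649 [-0.28185542 -0.24293996 -0.51468686]
rim [320. 289.] 1446 [array([0.6133, 0.1758]), np.float64(0.0207)] 0.1158
rim [282. 104.] 1454 [array([0.5959, 0.2677]), np.float64(0.0201)] 0.0813
rim [317. 254.] 543 [array([0.6122, 0.1811]), np.float64(0.019)] 0.085
rim [321. 305.] 805 [array([0.6131, 0.171 ]), np.float64(0.0176)] 0.085
```

Request:
send_rows --pt "255 0.002 0 0 0" --pt "255 0 0 0.008 0" --pt "255 0 0 0.008 0" --pt "255 0 0 0.008 0" --pt "255 0 0 0.006 0" --pt "255 0 0 0 0" --pt "255 0 0 0 0"

```text
time_s: 9.62
position: [0.6109, 0.179, 0.0607]
tcp_rot: [[-0.0, 1.0, -0.003], [1.0, 0.0, 0.0], [0.0, -0.003, -1.0]]
force: [-5.2, -0.1, 13.0]
opening: 0.444
grasp_force: 30.0
```

Request:
send_rows --pt "80 0 0 0 0" --pt "80 0 0 0 0" --pt "80 0 0 0 0" --pt "80 0 0 0 0" --pt "80 0 0 -0.02 0" --pt "80 0 0 -0.03 0" --pt "80 0 0 -0.03 0" --pt "80 -0.02 -0.02 -0.02 0" --pt "80 -0.03 -0.03 0 0" --pt "80 0 0 0 0"

```text
time_s: 10.45
position: [0.5554, 0.1261, 0.1587]
tcp_rot: [[0.001, 1.0, -0.01], [1.0, -0.001, -0.002], [-0.002, -0.01, -1.0]]
force: [-0.7, 0.7, -1.5]
opening: 0.683
grasp_force: 0.0
```

```bash
python3 - <<'E'
from h import *
s=read_state();print(s['time_s'],s['position'],s['opening'],s['force']);p,W=wcloud();cv2.imwrite("pics/w3.png",p);rims(p,W,.07,.09);rims(p,W,.09,.12)
Z=W[...,2];m=((Z>.075)&(Z<.088)&(p.min(2)>120)).astype(np.uint8)
k,L,st,ce=cv2.connectedComponentsWithStats(m)
for i in range(1,k):
    if st[i,4]>150: print("tin",ce[i].round(),st[i,4],cv2.minEnclosingCircle(W[L==i].astype(np.float32)[:,:2].copy()))
E
```

```text
10.45 [0.55539344 0.12609165 0.15869225] 0.6832994461586442 [-0.74362303  0.69747152 -1.46697779]
rim [382.  43.] 919 [array([0.5956, 0.2675]), np.float64(0.0202)] 0.0821
rim [402. 173.] 810 [array([0.6094, 0.1776]), np.float64(0.0201)] 0.0813
tin [158. 190.] 5252 ((0.43267711997032166, 0.16689328849315643), 0.032992370426654816)
```

View pics/w3.png

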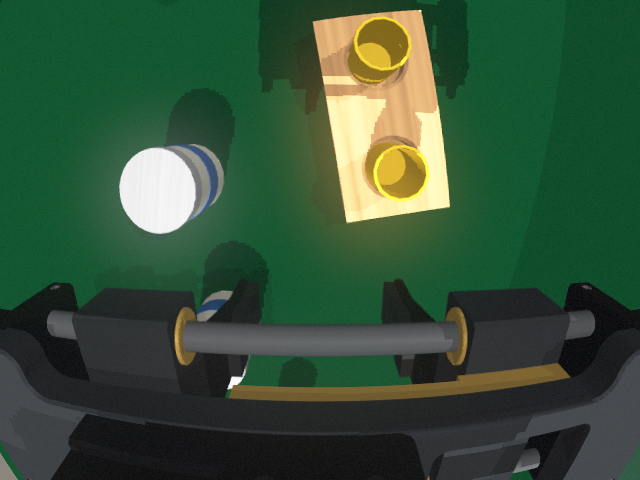

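Both pots are seated: rims at px (382,43) and (402,173), about 0.081 m high and level. Next is the first tin at px (158,190), at (0.433,0.167).

Request:
send_rows --pt "0 0.01 -0.03 0 0" --pt "0 0.01 -0.032 0 0" --pt "0 0.01 -0.03 0 0" --pt "0 0.011 -0.03 0 0" --pt "0 0 0 0 0" --pt "0 0 0 0 0"

```text
time_s: 11.0
position: [0.4399, 0.171, 0.1589]
tcp_rot: [[-0.002, 1.0, -0.001], [1.0, 0.002, -0.0], [-0.0, -0.001, -1.0]]
force: [1.0, 0.5, 0.1]
opening: 0.983
grasp_force: 0.0
```

```bash
cat > tin.py <<'E'
from h import *
for _ in range(2):
    s=read_state();print(s['time_s'],s['position'],s['opening'],s['force']);p,W=wcloud()
    Z=W[...,2];m=((Z>.074)&(Z<.089)&(p.min(2)>110)).astype(np.uint8)
    k,L,st,ce=cv2.connectedComponentsWithStats(m)
    for i in range(1,k):
        if st[i,4]>150: print("tin",ce[i].round(),st[i,4],cv2.minEnclosingCircle(W[L==i].astype(np.float32)[:,:2].copy()),np.median(Z[L==i]))
E
python3 tin.py
```

```text
11.0 [0.43993225 0.17101699 0.15893928] 0.983421572018359 [1.03345586 0.48672027 0.1110467 ]
tin [312. 248.] 6107 ((0.4329271614551544, 0.1670379489660263), 0.032736606895923615) 0.07936969385193748
tin [346. 382.] 418 ((0.45976871252059937, 0.044268444180488586), 0.02343559078872204) 0.07906348597080365
11.05 [0.44204703 0.17077673 0.15925996] 0.9921320901337185 [ 0.95417747 -0.14475717  0.0975606 ]
tin [308. 248.] 6093 ((0.4326435327529907, 0.16708947718143463), 0.03267274796962738) 0.07934759968449051
tin [344. 382.] 442 ((0.46030908823013306, 0.04348127543926239), 0.024323834106326103) 0.07906002196459999
```

Request:
send_rows --pt "0 -0.0035 -0.008 0.02 0" --pt "0 0 0 0.02 0" --pt "0 0 0 0 0" --pt "0 0 0 0 0"

```text
time_s: 11.43
position: [0.4342, 0.1664, 0.1187]
tcp_rot: [[0.001, 1.0, -0.001], [1.0, -0.001, -0.0], [-0.0, -0.001, -1.0]]
force: [-0.7, 0.5, 0.8]
opening: 1.0
grasp_force: 0.0
```

```bash
python3 tin.py
```

```text
11.4333 [0.43419437 0.16640307 0.1186529 ] 0.9997958189040743 [-0.68722581  0.48009911  0.83657515]
tin [319. 260.] 8304 ((0.43260008096694946, 0.16693514585494995), 0.03275624290108681) 0.07937585391131102
11.4833 [0.43474219 0.16658443 0.11935278] 1.0034791267752239 [0.28967764 0.20142075 0.31202692]
tin [318. 260.] 8272 ((0.4328292906284332, 0.1669522523880005), 0.032796461135149) 0.07936206783780103
```

Request:
send_rows --pt "0 0 -0.0015 0.025 0" --pt "0 0 0 0.025 0" --pt "0 0 0 0.018 0" --pt "0 0 0 0 0" --pt "255 0 0 0 0" --pt "255 0 0 0 0" --pt "255 0 0 0 0" --pt "255 0 0 0 0" --pt "255 0 0 0 0" --pt "255 0 0 0 0"

```text
time_s: 12.37
position: [0.4332, 0.167, 0.0525]
tcp_rot: [[0.0, 1.0, 0.004], [1.0, -0.0, 0.001], [0.001, 0.004, -1.0]]
force: [1.7, 0.2, 5.3]
opening: 0.729
grasp_force: 30.0
```

Request:
send_rows --pt "255 0 0 -0.005 0" --pt "255 0 0 -0.01 0" --pt "255 0 0 -0.01 0" --pt "255 0 0 -0.005 0" --pt "255 0 0 0 0" --pt "255 0 0 0 0" --pt "255 0 0 0 0" --pt "255 0 0 0 0" --pt "255 0 0 0 0" --pt "255 0 0 0 0"

```text
time_s: 13.2
position: [0.4313, 0.1667, 0.0809]
tcp_rot: [[-0.0, 1.0, -0.001], [1.0, 0.0, -0.0], [-0.0, -0.001, -1.0]]
force: [-0.5, -0.4, -3.8]
opening: 0.729
grasp_force: 30.0
```

```bash
cat > wt.py <<'E'
from h import *
f=[];t=[];z=[]
for _ in range(8):
    s=read_state();f.append(s['force']);t.append(s['tau'][1:3]);z.append(s['position']);capture("wrist")
print(s['time_s'],"F",np.mean(f,0),np.std(f,0),"tau",np.mean(t,0),np.std(t,0),"pos",np.mean(z,0),s['opening'],s['grasp_force'])
E
python3 wt.py
```

```text
13.55 F [-0.02181265  0.11657298 -3.82630573] [0.62661578 0.40667066 0.33656707] tau [-36.65506616  -8.64562321] [0.01769448 0.0137701 ] pos [0.43146241 0.16672508 0.08115046] 0.7286170650516555 29.99934732913971
```

It reads 3.83 N, about 390 g, well above the 2.1 N ceiling for the lighter tins, so this is the heaviest. I'll raise it further.

Request:
send_rows --pt "255 0 0 -0.01 0" --pt "255 0 0 -0.02 0" --pt "255 0 0 -0.025 0" --pt "255 0 0 -0.025 0" --pt "255 0 0 -0.02 0" --pt "255 0 0 -0.01 0" --pt "255 0 0 0 0" --pt "255 0 0 0 0" --pt "255 0 0 0 0" --pt "255 0 0 0 0" --pt "255 0 0 0 0" --pt "255 0 0 0 0" --pt "255 0 0 0 0" --pt "255 0 0 0 0"

```text
time_s: 14.77
position: [0.4314, 0.1667, 0.191]
tcp_rot: [[0.0, 1.0, -0.001], [1.0, -0.0, -0.0], [-0.0, -0.001, -1.0]]
force: [-0.2, -0.0, -3.4]
opening: 0.73
grasp_force: 30.0
```

```bash
python3 wt.py; python3 - <<'E'
from h import *
p,W=wcloud();a,_=capture("side");b,_=capture("scene");rims(p,W,.07,.09)
cv2.imwrite("pics/f.png",np.hstack([cv2.resize(a[100:400,100:500],(400,300)),cv2.resize(b[80:380,80:480],(400,300))]))
E
```

```text
15.1167 F [-0.17364242 -0.18676368 -3.69099335] [0.60383657 0.33614341 0.32613085] tau [-33.1177716 -14.9193633] [0.0090927  0.01860381] pos [0.4315427  0.16674411 0.19122111] 0.730014141673665 29.999193465337157
rim [516. 116.] 745 [array([0.5951, 0.268 ]), np.float64(0.0205)] 0.0812
rim [522. 221.] 705 [array([0.6092, 0.1777]), np.float64(0.0208)] 0.0812
```

View pics/f.png

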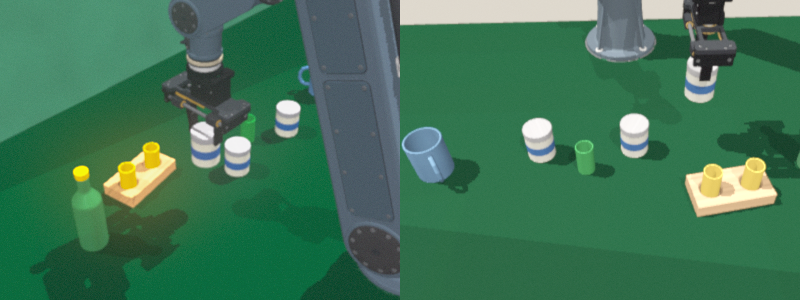

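The final view shows the tin held upright and clear, the other two tins standing untouched, and both pots in the stand.

```bash
python3 -c "
from rig import *
print(hand_in())"
```

```text
the job is handed in; nothing more can be done
None
```

I handed the job in with both yellow pots fully down in the stand's pockets and the tin that stood at about (0.433, 0.167), weighing about 385 g, held upright about 14 cm above the counter; I lifted no other tin, because lighter ones cannot exceed 215 g, and `hand_in()` returned no verdict.

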